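# Hang the blue ear defenders on the rail

## Robot

A 6-joint arm with a two-finger parallel gripper is mounted at the origin on a cart in front of the work surface, level with it; the furniture and walls round the work are solid. World frame = base frame: x ahead of the robot, y to its left, z up, the work surface at z = 0. Lengths are in m, angles in degrees, forces in N, time in s.
With the tool pointing down it reaches from about 0.375 to 0.9 m from the base axis. Payload 3.1 kg.
Tool frame: the origin (TCP) lies at the very end of the fingers, on their centre line; the grasp point (between the pads) lies 19 mm behind it (bot.tcp_to_grasp is the distance from the TCP to the grasp point, in m); z points along the fingers, y is the direction in which the jaws open and shut (so a half turn about z gives the same grasp; the last joint's range is limited). The gripper opens to 87 mm and grips with 3 to 60 N. Pads are 19 mm wide; open, the fingers measure 117 mm over their backs; the gripper's body (75 mm by 190 mm) begins 51 mm behind the grasp point.
Start: joints at [63.226, 30.224, 82.088, -0, 67.689, -10.227], TCP at [0.178, 0.599, 0.223] pointing down, gripper open.
Joint ranges: [-176.69, 176.69], [-43.24, 126.21], [12.49, 139.97], [-82, 262], [0, 151.66], [-163.58, 163.58]. Speed limits (degrees/s): [159.86, 159.86, 180, 180, 180, 180].

## Interface

Orientations are given as a 3x3 rotation matrix whose columns are the frame's x, y, z axes.
In Python, from rig import telemetry, eyes, order, bot gives the robot as it stands. The module is installed in compiled form; this text tells all that it offers.
- The arm moves only by the tool servo_tool, never from a script. Its argument "targets" is a list of rows, each a list of 2 entries, a list of its own where there are three numbers: the shift along the tool's x, y, z in m, then the turn, a rotation vector about the tool's x, y, z in rad. In form: [[[tx, ty, tz], [wx, wy, wz]], ...]. A call has 1 to 12 rows; each row is the pose to reach, as a shift and turn from the pose commanded when the call began, along the tool's axes at that moment; what a row does not reach only later rows make up. A row lasts 1/8 s, in which the tool goes at most 62.5 mm and 10.7 degrees, less where a joint would pass 70% of its speed; a pose out of reach is approached as far as the arm can. A call with a gripper value outside its range is refused whole. "gripper" is the finger opening in m, from 0 to 0.087, set as the call begins (left out, the last holds). The fingers move at their own pace and stop on an object; the grip force is fixed at half the most. Time passes only in rows, so rows that repeat a pose let the fingers close. It gives the time, the measured TCP pose, the force and the opening at its end, in the units of the state.
- telemetry.read_state(): the state, without advancing time (a new reading comes with each control period).
- eyes.capture(name): name is "scene" or "top" or "wrist"; returns a dict with "pixels" (400x640x3 uint8, blue, green, red), "intrinsics" (3x3 intrinsics, pixels), "extrinsics" (4x4, takes a point from camera to world coordinates); the wrist camera has in their place "T_tool_cam" (4x4, takes a point from camera to tool coordinates, whose origin is the TCP and whose axes are the flange's). Camera axes: x right, y down, z forward; pixel columns grow to the right and rows downward; lengths in m; the calibration is good to about 2 mm. A picture is of the moment at which its call begins: read the wrist's pose just before it. There is no depth.
- order.hand_in(): hands the job in, once; it reports no verdict.
The state is a dict: "time_s": time; "joint_positions": joint angles; "qvel": joint speeds; "tau": joint torques, N m; "position": TCP position; "tcp_rot": TCP orientation; "force": force on the tool from outside, world axes, zero at the start; "moment": the same for the moment, N m; "opening": opening from 0.0 (shut) to 1.0 (fully open).
Only numpy, scipy, OpenCV 4.12 (cv2) and the standard library are available. Lean on these libraries where they do the work, as an engineer would, in place of code of your own. Each camera call takes 0.05 s, during which the arm holds its last target. There are 200 camera calls.

## Task

Hang the blue ear defenders on the steel rail of the little stand in front of the column oven: headband across the bar with its grey crown pad resting on it between the two posts, one cup hanging on each side. Lower them onto the bar before letting go, do not drop them, and leave the red pair standing where it is.

Things in the scene. Friction and masses are not known exactly. Their poses are not given: they have to be found in the camera images.
- blue_muffs: The blue ear defenders: two blue cups (52 mm wide along y, 66 mm high) joined by a black headband arch with a grey pad at its crown. 145 mm tall, 141 mm over the cups along x, about 0.2 kg; a half turn makes no difference. Origin: underside, midway between the cups; z up, x from cup to cup. Stands upright on the table. The gap between the cups is 68 mm (x -34 to +34), up to the pad.
- blue_muffs_crown (a point): Centre of the blue pair's grey crown pad, where to grip; 132 mm above the cups' underside, axes as the body's. The pad is 48 mm long (x), 30 mm wide (y: grip across this, from above) and 26 mm high; its flat underside, 13 mm below this point, comes to rest on the bar. Keep the fingertips about level with this point, so that they stay clear of the bar.
- red_muffs_crown (a point): Centre of the grey crown pad of the other ear defenders, with red cups; otherwise the same as the blue pair, also standing upright on the table, 145 mm tall. To be left alone.
- rail_mid (a point): Middle of the bar, on its axis, 145 mm above the table. The bar is a fixed, level steel rod 14 mm thick along this point's y, free for 99 mm to either side; there stand posts with clamp blocks that rise 13 mm above this point and round feet 60 mm across. When the blue pair hangs, its crown point is 20 mm above this point, its x axis across the bar and its cups 33 mm clear of the table.

How it is judged (in metres and radians):
On the way:
1. The blue pair is lowered astride the bar, its pad less than about 20 mm above it or on it, while still held in the fingers (x of blue_muffs_crown in the frame of rail_mid between -0.03 and 0.03 m and y of blue_muffs_crown in the frame of rail_mid between -0.08 and 0.08 m and angle between blue_muffs_crown's own z axis and vertical below 0.35 rad and angle between the x axis of blue_muffs_crown and the x axis of rail_mid, either way round below 0.35 rad and z of blue_muffs_crown in the frame of rail_mid between 0.01 and 0.04 m and contact force between the fingers and blue_muffs above 0.5 N), for 0.1 s.
At the end, for the whole second after the job is handed in: The blue pair hangs still: crown point within 30 mm of the bar's axis sideways, 80 mm of its middle along it and 10 to 32 mm above the axis, upright and its headband across the bar within 20 degrees. The red pair stands upright, moved less than 30 mm (x of blue_muffs_crown in the frame of rail_mid between -0.03 and 0.03 m and y of blue_muffs_crown in the frame of rail_mid between -0.08 and 0.08 m and angle between blue_muffs_crown's own z axis and vertical below 0.35 rad and angle between the x axis of blue_muffs_crown and the x axis of rail_mid, either way round below 0.35 rad and z of blue_muffs_crown in the frame of rail_mid between 0.01 and 0.032 m and linear speed of blue_muffs below 0.05 m/s and angular speed of blue_muffs below 0.5 rad/s and distance of red_muffs_crown from where it was at the start of the episode below 0.03 m and angle between red_muffs_crown's own z axis and vertical below 0.15 rad); the robot touches nothing.
It fails at once if The red pair is moved by more than 30 mm or tipped over (distance of red_muffs_crown from where it was at the start of the episode above 0.03 m or angle between red_muffs_crown's own z axis and vertical above 0.3 rad).
It also fails if it takes over 38 s, if anything falls off the work surface, if the arm or the gripper's body presses on something with over 40 N, if the wrist force passes 120 N, or if a joint passes its speed limit or range.

## Working session

There is one attempt and no reset: what is moved stays moved. The work goes in short steps, Python scripts to look and compute and a tool call to move; the robot and the scene stay as the last step left them, time stands still between calls to the robot, and variables do not carry over. Pictures are saved under pics/ and viewed, about 8 in all and at most 12, crops included, and the job is handed in when it is done.

Besides the shell and the picture viewer there is one more tool, called after "Request:" by a JSON object that holds its "op" and its "data". servo_tool: Moves the arm, as the interface text tells. Its arguments: {"type":"object","properties":{"targets":{"type":"array","items":{"type":"array"}},"gripper":{"type":"number"}},"required":["targets"]}

```bash
mkdir -p pics
python3 - <<'E'
from rig import telemetry, eyes
import cv2,numpy as np
np.set_printoptions(precision=4,suppress=True)
s=telemetry.read_state();print(s['time_s'],s['position'],s['tcp_rot'],s['opening'])
for n in('scene','top'):
    c=eyes.capture(n);cv2.imwrite(f'pics/{n}0.png',c['pixels']);print(n,c['intrinsics'],c['extrinsics'])
    np.savez(f'{n}.npz',**c)
E
```

```text
0.0 [0.1777 0.5985 0.2216] [[-0.9586  0.2848 -0.001 ]
 [ 0.2848  0.9586 -0.0019]
 [ 0.0004 -0.0021 -1.    ]] 1.0039624162422685
scene [[477.9333   0.     316.0892]
 [  0.     477.9333 210.2541]
 [  0.       0.       1.    ]] [[ 0.5987 -0.5976  0.5333 -0.146 ]
 [-0.801  -0.4466  0.3988 -0.4129]
 [-0.0001 -0.6659 -0.746   0.9828]
 [ 0.      0.      0.      1.    ]]
top [[519.2952   0.     320.2913]
 [  0.     519.2952 198.0166]
 [  0.       0.       1.    ]] [[ 0.0053 -0.9797  0.2002  0.2411]
 [-1.     -0.0046  0.0041  0.0358]
 [-0.0031 -0.2002 -0.9798  1.2925]
 [ 0.      0.      0.      1.    ]]
```

View pics/scene0.png

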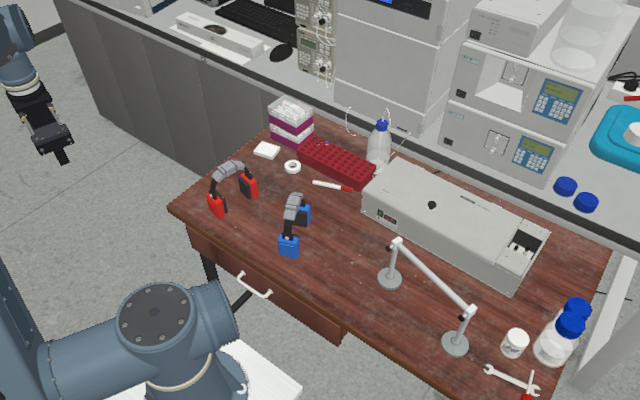

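View pics/top0.png

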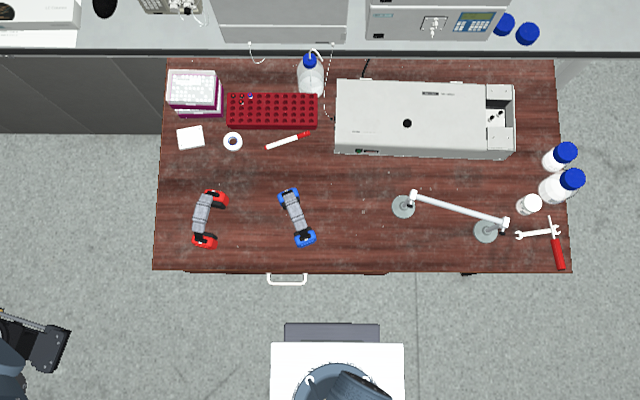

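The scene view shows blue muffs near (294,225), red near (232,190), and the bar from (398,243) to (472,308). In the top view, blue is near (297,215), red near (207,218), and the bar runs from (413,195) to (505,222). Next I'll enlarge both views.

```bash
cat > h.py <<'E'
import numpy as np,cv2
def ray(c,uv,R=None):
    T=c['extrinsics'];d=T[:3,:3]@np.linalg.solve(c['intrinsics'],[*uv,1.]);return T[:3,3],d
def onz(c,uv,z):
    o,d=ray(c,uv);return o+d*(z-o[2])/d[2]
def tri(*rs):
    A=0;b=0
    for o,d in rs:
        d=d/np.linalg.norm(d);P=np.eye(3)-np.outer(d,d);A=A+P;b=b+P@o
    return np.linalg.solve(A,b)
E
python3 - <<'E'
from h import *
np.set_printoptions(precision=4,suppress=True)
t=dict(np.load('top.npz'));s=dict(np.load('scene.npz'))
a=cv2.resize(t['pixels'][175:260,180:340],None,fx=5,fy=5,interpolation=cv2.INTER_CUBIC)[:, :800]
cv2.imwrite('pics/a.png',a)
b=cv2.resize(t['pixels'][180:255,380:540],None,fx=5,fy=5,interpolation=cv2.INTER_CUBIC);cv2.imwrite('pics/b.png',b)
for n,c,r in(('top',t,(185,250,270,330)),('scene',s,(185,265,270,320))):
    hsv=cv2.cvtColor(c['pixels'],cv2.COLOR_BGR2HSV);m=cv2.inRange(hsv,(100,120,50),(125,255,255))
    k,l,st,ce=cv2.connectedComponentsWithStats(m)
    for i in range(1,k):
        if st[i,4]>20: print(n,st[i],ce[i])
print(onz(t,(413,196),.145),onz(t,(505,222),.145))
print(tri(ray(t,(413,196)),ray(s,(399,243))),tri(ray(t,(505,222)),ray(s,(471,308))))
E
```

```text
top [457  13  39  18 112] [471.1071  21.7768]
top [493  13  22  23 318] [504.3868  24.9151]
top [516  22  24  24 414] [527.029  33.285]
top [303  53  13  16 162] [309.0617  60.4074]
top [553 142  25  21 410] [565.0585 152.122 ]
top [560 168  26  22 445] [572.4382 178.6382]
top [288 188  11  10  51] [294.3725 191.3137]
top [277 191   8  15  59] [280.322  197.4576]
top [294 230  23  18 207] [305.2512 239.2802]
scene [380   0  12   4  29] [386.931   0.931]
scene [540  78   9  16  30] [543.6     85.5667]
scene [553  81  29  32  71] [571.9437  93.7887]
scene [533  94  38  30 202] [551.401 110.302]
scene [376 119  12  12 106] [381.3019 125.1226]
scene [547 146   7  14  23] [550.1304 152.1739]
scene [519 149  12  18  80] [525.     158.0875]
scene [536 169   8   5  21] [539.619  170.6667]
scene [553 177  24  20 358] [564.8045 186.1816]
scene [573 192  26  21 393] [585.5471 201.9644]
scene [299 204  11  21 103] [305.8641 211.3689]
scene [278 234  21  24 390] [288.2179 246.5821]
scene [ 555  297   37   42 1035] [573.2473 317.5594]
[ 0.4811 -0.1685  0.145 ] [ 0.4228 -0.3719  0.145 ]
[ 0.482  -0.1696  0.1468] [ 0.4211 -0.3681  0.1559]
```

View pics/a.png

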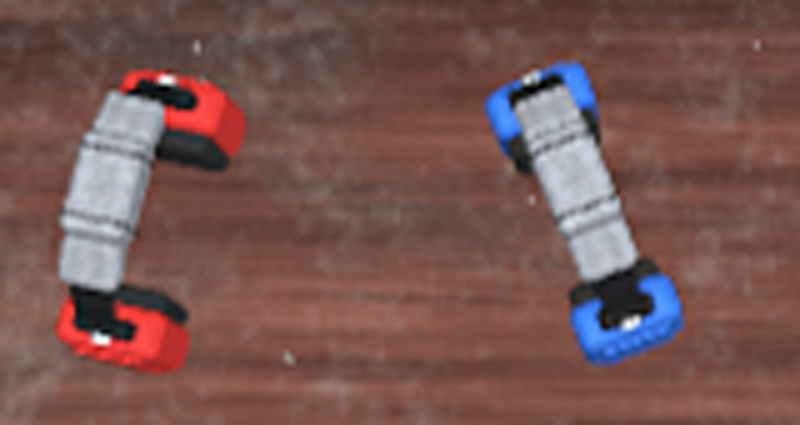

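View pics/b.png

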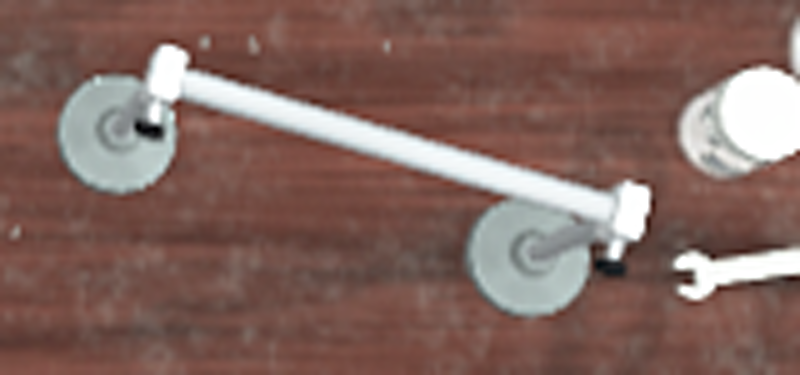

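The crop shows the blue crown pad between seams at crop (562,139) and (590,212). The bar's axis runs from crop (187,83) to (610,208), with the red pair well to the left.

Run:
```python
from h import *
np.set_printoptions(precision=4,suppress=True)
t=dict(np.load('top.npz'))
f=lambda u,v,x0,y0:((u+.5)/5-.5+x0,(v+.5)/5-.5+y0)
p=[onz(t,f(u,v,180,175),.145) for u,v in((562,139),(590,212))]
b=[onz(t,f(u,v,380,180),.145) for u,v in((187,83),(610,208))]
g=[onz(t,f(u,v,380,180),.008) for u,v in((118,132),(530,258))]
r=[onz(t,f(u,v,180,175),.145) for u,v in((115,128),(97,225))]
for q in(p,b,g,r):
    d=q[1]-q[0];print(q,(q[0]+q[1])/2,np.linalg.norm(d),np.degrees(np.arctan2(d[1],d[0])))
```

```text
[array([0.4651, 0.1043, 0.145 ]), array([0.4319, 0.0912, 0.145 ])] [0.4485 0.0977 0.145 ] 0.03572533254807218 -158.52137604513578
[array([ 0.4807, -0.1775,  0.145 ]), array([ 0.4246, -0.3644,  0.145 ])] [ 0.4526 -0.271   0.145 ] 0.19518416133523914 -106.71251792629307
[array([ 0.484 , -0.1675,  0.008 ]), array([ 0.4211, -0.3708,  0.008 ])] [ 0.4525 -0.2691  0.008 ] 0.21283772291604855 -107.17999431318452
[array([0.4692, 0.306 , 0.145 ]), array([0.4249, 0.3118, 0.145 ])] [0.4471 0.3089 0.145 ] 0.04468333881881624 172.52150617867437
```

Request:
{"op": "servo_tool", "data": {"targets": [[[-0.034,-0.034,-0.004],[0,0,-0.055]],[[-0.07,-0.07,-0.008],[0,0,-0.11]],[[-0.11,-0.11,-0.01],[0,0,-0.17]],[[-0.15,-0.15,-0.01],[0,0,-0.23]],[[-0.19,-0.19,-0.01],[0,0,-0.3]],[[-0.23,-0.23,-0.01],[0,0,-0.37]],[[-0.27,-0.27,-0.01],[0,0,-0.44]],[[-0.31,-0.31,-0.01],[0,0,-0.51]],[[-0.35,-0.35,-0.01],[0,0,-0.58]],[[-0.385,-0.385,-0.01],[0,0,-0.64]],[[-0.4025,-0.403,-0.01],[0,0,-0.665]],[[-0.4025,-0.403,-0.01],[0,0,-0.665]]], "gripper": 0.087}}

```text
time_s: 1.6
position: [0.4498, 0.0967, 0.2323]
tcp_rot: [[-0.931, -0.364, -0.0], [-0.364, 0.931, 0.0], [0.0, 0.0, -1.0]]
force: [-0.8, 0.7, 0.4]
opening: 0.997
```

Run:
```python
from rig import telemetry, eyes
import cv2,numpy as np
np.set_printoptions(precision=4,suppress=True)
s=telemetry.read_state();c=eyes.capture('wrist')
T=np.eye(4);T[:3,:3]=s['tcp_rot'];T[:3,3]=s['position'];c['extrinsics']=T@c['T_tool_cam']
np.savez('w1.npz',**c);cv2.imwrite('pics/w1.png',c['pixels'])
print(s['time_s'],s['position'],s['tcp_rot'],s['joint_positions'],s['force'],c['T_tool_cam'])
```

```text
1.6 [0.4498 0.0967 0.2323] [[-0.9314 -0.3639 -0.0001]
 [-0.3639  0.9314  0.    ]
 [ 0.      0.     -1.    ]] [  -1.8233   16.7496  104.2371    0.0018   59.0162 -113.167 ] [-0.7685  0.693   0.4118] [[-0.0009 -0.9686 -0.2486  0.0685]
 [ 1.     -0.0011  0.0007 -0.0006]
 [-0.001  -0.2486  0.9686 -0.1613]
 [ 0.      0.      0.      1.    ]]
```

View pics/w1.png

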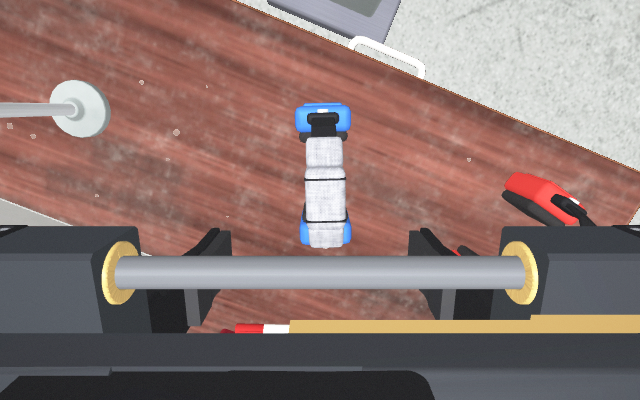

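The pad is centred at column 325, with seams at rows 180 and 221 and edges at columns 305 and 346. It is well aligned with the jaws.

Run:
```python
from h import *
np.set_printoptions(precision=4,suppress=True)
c=dict(np.load('w1.npz'))
p=[onz(c,q,.144) for q in((325,179),(325.7,221),(305,200),(346,200),(324,118),(326,235))]
Ti=np.linalg.inv(c['extrinsics']@np.linalg.inv(c['T_tool_cam']))
for q in p: print(q,(Ti@np.r_[q,1])[:3])
```

```text
[0.4316 0.0935 0.144 ] [0.0182 0.0036 0.0883]
[0.461  0.1056 0.144 ] [-0.0136  0.0042  0.0883]
[0.4514 0.0856 0.144 ] [ 0.0025 -0.011   0.0883]
[0.4406 0.1136 0.144 ] [0.0025 0.019  0.0883]
[0.3919 0.0771 0.144 ] [0.0611 0.0028 0.0883]
[0.4712 0.1099 0.144 ] [-0.0247  0.0045  0.0883]
```

Request:
{"op": "servo_tool", "data": {"targets": [[[0.002,0.0035,0.02],[0,0,0]],[[0.002,0.0035,0.045],[0,0,0]],[[0.002,0.0035,0.07],[0,0,0]],[[0.002,0.0035,0.09],[0,0,0]],[[0.002,0.0035,0.102],[0,0,0]],[[0.002,0.0035,0.102],[0,0,0]]]}}

```text
time_s: 2.4
position: [0.4449, 0.1014, 0.13]
tcp_rot: [[-0.93, -0.368, -0.002], [-0.368, 0.93, 0.0], [0.002, 0.001, -1.0]]
force: [0.5, 0.1, -0.9]
opening: 0.996
```

Request:
{"op": "servo_tool", "data": {"targets": [[[0,0,0],[0,0,0]],[[0,0,0],[0,0,0]],[[0,0,0],[0,0,0]],[[0,0,0],[0,0,0]],[[0,0,0],[0,0,0]],[[0,0,0],[0,0,0]]], "gripper": 0.01}}

```text
time_s: 3.15
position: [0.4458, 0.1007, 0.1305]
tcp_rot: [[-0.93, -0.367, -0.0], [-0.367, 0.93, -0.0], [0.0, 0.0, -1.0]]
force: [-0.1, 0.0, -0.5]
opening: 0.403
```

Request:
{"op": "servo_tool", "data": {"targets": [[[0,0,0],[0,0,0]],[[0,0,0],[0,0,0]],[[0,0,0],[0,0,0]],[[0,0,0],[0,0,0]]]}}

```text
time_s: 3.65
position: [0.4459, 0.1007, 0.1305]
tcp_rot: [[-0.93, -0.367, -0.0], [-0.367, 0.93, -0.0], [0.0, -0.0, -1.0]]
force: [0.1, -0.3, 0.1]
opening: 0.337
```

Request:
{"op": "servo_tool", "data": {"targets": [[[0,0,-0.01],[0,0,0]],[[0,0,-0.03],[0,0,0]],[[0,0,-0.055],[0,0,0]],[[0,0,-0.08],[0,0,0]],[[0,0,-0.105],[0,0,0]],[[0,0,-0.13],[0,0,0]],[[0,0,-0.155],[0,0,0]],[[0,0,-0.18],[0,0,0]],[[0,0,-0.195],[0,0,0]],[[0,0,-0.205],[0,0,0]],[[0,0,-0.205],[0,0,0]]]}}

```text
time_s: 5.03
position: [0.4459, 0.1007, 0.3361]
tcp_rot: [[-0.93, -0.367, 0.001], [-0.367, 0.93, 0.0], [-0.001, -0.0, -1.0]]
force: [-0.1, 0.2, -1.7]
opening: 0.339
```

Run:
```python
from rig import telemetry, eyes
import cv2,numpy as np
np.set_printoptions(precision=4,suppress=True)
s=telemetry.read_state();c=eyes.capture('scene')
cv2.imwrite('pics/s1.png',c['pixels'])
p=s['position'];R=s['tcp_rot'];d=np.array([.4525,-.270,p[2]])-p
print(s['time_s'],p,R,s['joint_positions'],s['force'],s['opening'],'shift',R.T@d,'turn deg',73.1-np.degrees(np.arctan2(R[1,1],R[0,1])))
```

```text
5.025 [0.4459 0.1007 0.3361] [[-0.9301 -0.3674  0.0012]
 [-0.3674  0.9301  0.    ]
 [-0.0011 -0.0004 -1.    ]] [  -1.3263    9.3028   95.9115    0.0021   74.7164 -112.8829] [-0.1071  0.214  -1.7413] 0.33850985699687075 shift [ 0.1301 -0.3472  0.    ] turn deg -38.45606333206898
```

View pics/s1.png

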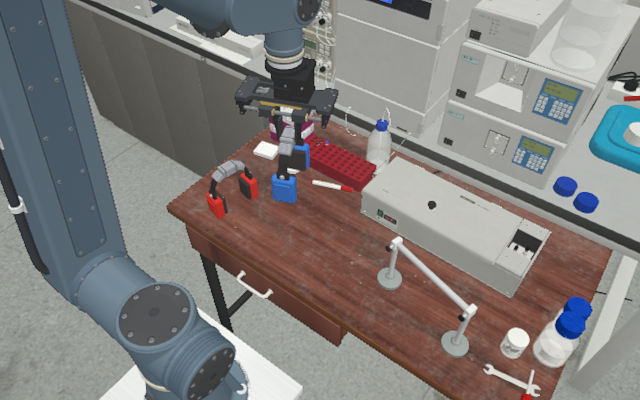

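The scene view shows the pair hanging upright in the gripper, with the blue cups near (285,188) and (300,155). Red is untouched near (232,190). Next is the carry to above the bar.

Request:
{"op": "servo_tool", "data": {"targets": [[[0.005,-0.013,0],[0,0,0.025]],[[0.014,-0.038,0],[0,0,0.075]],[[0.027,-0.073,0],[0,0,0.14]],[[0.041,-0.11,0],[0,0,0.21]],[[0.056,-0.15,0],[0,0,0.29]],[[0.071,-0.19,0],[0,0,0.37]],[[0.086,-0.23,0],[0,0,0.445]],[[0.1,-0.267,0],[0,0,0.515]],[[0.113,-0.3,0],[0,0,0.58]],[[0.123,-0.327,0],[0,0,0.635]],[[0.13,-0.347,0],[0,0,0.671]],[[0.13,-0.347,0],[0,0,0.671]]]}}

```text
time_s: 6.58
position: [0.4521, -0.2713, 0.3349]
tcp_rot: [[-0.956, 0.293, -0.001], [0.293, 0.956, 0.001], [0.001, 0.0, -1.0]]
force: [-0.2, -0.1, -1.9]
opening: 0.344
```

```bash
cat > look.py <<'E'
from rig import telemetry, eyes
import cv2,numpy as np,sys
np.set_printoptions(precision=4,suppress=True)
k=sys.argv[1]
s=telemetry.read_state();c=eyes.capture('wrist');T=np.eye(4);T[:3,:3]=s['tcp_rot'];T[:3,3]=s['position'];c['extrinsics']=T@c['T_tool_cam'];np.savez(f'w{k}.npz',**c)
t=eyes.capture('top');e=eyes.capture('scene')
f=lambda im,y,x,n=3:cv2.resize(im[y:y+100,x:x+133],(400,300),interpolation=cv2.INTER_CUBIC)
m=np.vstack([np.hstack([f(t['pixels'],165,390),f(e['pixels'],190,370)]),np.hstack([cv2.resize(c['pixels'],(400,300)),f(e['pixels'],100,350)])])
cv2.imwrite(f'pics/m{k}.png',m)
R=s['tcp_rot'];p=s['position'];print(s['time_s'],p,R,s['joint_positions'],s['force'],s['opening'])
print('left',R.T@(np.array([.4525,-.270,p[2]])-p),73.1-np.degrees(np.arctan2(R[1,1],R[0,1])))
E
python3 look.py 2
```

```text
6.575 [ 0.4521 -0.2713  0.3349] [[-0.9562  0.2928 -0.0008]
 [ 0.2928  0.9562  0.0007]
 [ 0.001   0.0004 -1.    ]] [ -43.1181   15.7879   87.276    -0.0047   76.9983 -116.0911] [-0.1559 -0.1038 -1.9021] 0.3437415892043078
left [-0.      0.0014  0.    ] 0.1258835053581464
```

View pics/m2.png

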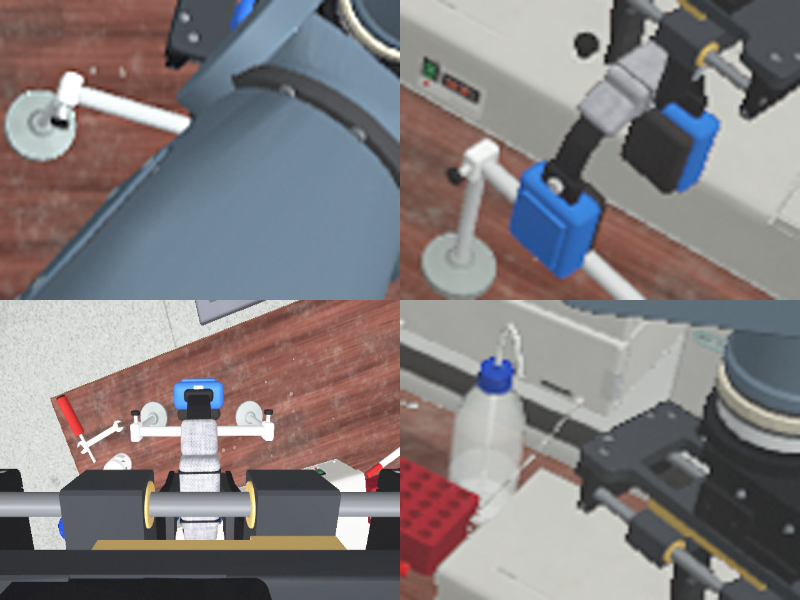

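The montage shows the near cup in front of the bar and the far one behind it. In the wrist panel the bar is at row 432 between clamps at columns 135 and 269, parallel to the image rows. I'll check the bar position from this view.

Run:
```python
from h import *
np.set_printoptions(precision=4,suppress=True)
c=dict(np.load('w2.npz'))
im=c['pixels'];T=c['extrinsics'];K=c['intrinsics']
g=cv2.cvtColor(im,cv2.COLOR_BGR2HSV)
L=[]
for u in list(range(235,275,6))+list(range(360,416,6)):
    v=np.where((g[160:190,u,1]<40)&(g[160:190,u,2]>140))[0]+160
    if len(v): L.append((u,v.mean(),len(v)))
print(L[::3]);P=np.array([onz(c,q[:2],.147) for q in L]);
k=np.polyfit(P[:,1],P[:,0],1);print('bar x at y=-.27',np.polyval(k,-.27),'dir',np.degrees(np.arctan2(1,k[0])))
for q in((217,170),(430,170)):print('clamp',onz(c,q,.15))
z=T@np.linalg.inv(c['T_tool_cam']);zt=z[2,3]+.015
for q in((320,229),(320,287)):print('seam tool',np.linalg.inv(z)@np.r_[onz(c,q,zt),1])
```

```text
[(235, np.float64(170.5), 22), (253, np.float64(170.5), 22), (271, np.float64(174.5), 14), (372, np.float64(174.0), 13), (390, np.float64(170.0), 21), (408, np.float64(170.0), 21)]
bar x at y=-.27 0.44633350521933235 dir 72.98135805376309
clamp [ 0.4147 -0.367   0.15  ]
clamp [ 0.4768 -0.1648  0.15  ]
seam tool [ 0.0162 -0.0006 -0.015   1.    ]
seam tool [-0.0118 -0.0006 -0.015   1.    ]
```

Request:
{"op": "servo_tool", "data": {"targets": [[[0,0.002,0.01],[0,0,0]],[[0,0.002,0.03],[0,0,0]],[[0,0.002,0.055],[0,0,0]],[[0,0.002,0.08],[0,0,0]],[[0,0.002,0.105],[0,0,0]],[[0,0.002,0.13],[0,0,0]],[[0,0.002,0.148],[0,0,0]],[[0,0.002,0.158],[0,0,0]],[[0,0.002,0.164],[0,0,0]],[[0,0.002,0.164],[0,0,0]]]}}

```text
time_s: 7.98
position: [0.4531, -0.2677, 0.1715]
tcp_rot: [[-0.957, 0.29, 0.0], [0.29, 0.957, 0.0], [0.0, 0.0, -1.0]]
force: [-0.6, 0.1, -2.4]
opening: 0.342
```

Request:
{"op": "servo_tool", "data": {"targets": [[[0,0,0.002],[0,0,0]],[[0,0,0.004],[0,0,0]],[[0,0,0.006],[0,0,0]],[[0,0,0.007],[0,0,0]],[[0,0,0.007],[0,0,0]]]}}

```text
time_s: 8.6
position: [0.453, -0.2679, 0.1645]
tcp_rot: [[-0.957, 0.291, -0.0], [0.291, 0.957, 0.0], [0.0, 0.0, -1.0]]
force: [0.8, -0.2, -2.2]
opening: 0.341
```

```bash
python3 look.py 3
```

```text
8.6 [ 0.453  -0.2679  0.1645] [[-0.9568  0.2906 -0.0001]
 [ 0.2906  0.9568  0.0001]
 [ 0.0001  0.0001 -1.    ]] [ -42.7741   27.333    99.6105    0.       53.0659 -115.8811] [ 0.848  -0.2426 -2.1684] 0.34129473476476013
left [-0.0002 -0.0022 -0.    ] -0.006921859670541153
```

View pics/m3.png

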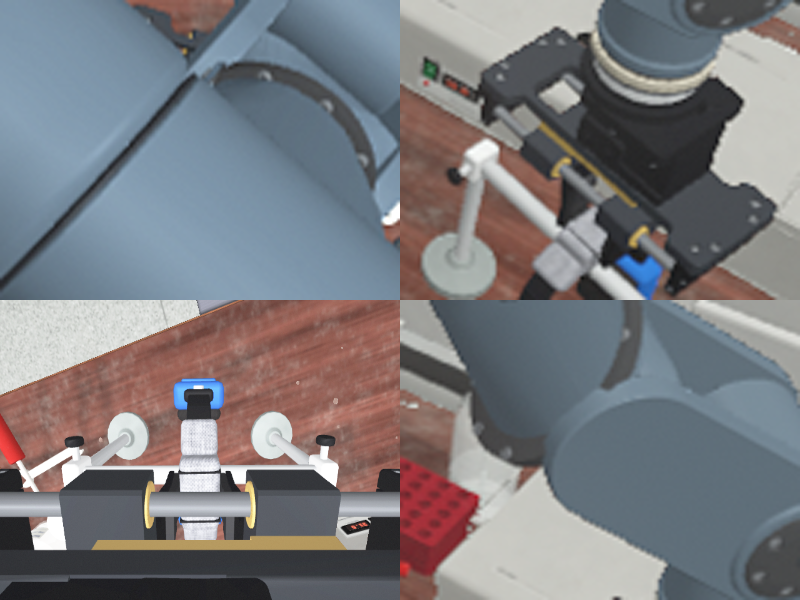

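The pair straddles the bar, centred between the clamps, with the bar at row 474 of the wrist panel. There is no contact load yet.

Run:
```python
from h import *
np.set_printoptions(precision=4,suppress=True)
c=dict(np.load('w3.npz'));im=c['pixels'];g=cv2.cvtColor(im,cv2.COLOR_BGR2HSV)
for u in(150,160,250,258,388,396):print(u,g[215:250:2,u,2],g[215:250:2,u,1])
M=np.linalg.inv(c['extrinsics']@np.linalg.inv(c['T_tool_cam']))
for v in(224,230,236):print(v,(M@np.r_[onz(c,(320,v),.148),1])[:3])
```

```text
150 [194 195 193 201 232 246  58  57  59  59  58  56  59  63  59  59  57  59] [ 8  7  8  6  4  2 22 18 35 30 22 27 30 24 22 26 27 26]
160 [201 198 196 202 232 247  62  55  61  57  58  60  61  57  59  58  58  57] [ 4  8  7  4  3  2 29 28 29 22 26 17 29 27 22 22 26 31]
250 [153 174 190 203 235 249 253 254 255 255 255 255 255 254 253 237 176 169] [108 110 110   8   4   2   1   0   1   0   0   0   0   0   1   4 106  92]
258 [171 182 180 203 235 249 253 254 255 255 255 255 255 254 253 235 166 155] [109 109 108   6   2   1   1   0   1   0   0   0   1   0   1   2 100  97]
388 [151 141 133 199 230 244 250 253 254 254 255 254 254 254 252 194 168 182] [110 114 102   6   3   2   1   1   1   0   1   0   0   1   1  39 108 112]
396 [137 133 136 199 231 243  59  76  78  74  76  75  75  95 235 235 235 235] [112 111  90   8   4   2  26  23  29  28  27  31  24  51 117 117 117 116]
224 [ 0.0079 -0.0006  0.0165]
230 [ 0.0046 -0.0006  0.0165]
236 [ 0.0012 -0.0006  0.0165]
```

Request:
{"op": "servo_tool", "data": {"targets": [[[0,0,0.001],[0,0,0]],[[0,0,0.002],[0,0,0]],[[0,0,0.002],[0,0,0]]]}}

```text
time_s: 9.12
position: [0.4532, -0.268, 0.1633]
tcp_rot: [[-0.957, 0.291, 0.0], [0.291, 0.957, -0.0], [-0.001, -0.0, -1.0]]
force: [-0.6, 1.0, 3.5]
opening: 0.342
```

The bar is at tool x ≈ 3 mm and the pad at ≈ 2 mm, so they are centred. The force has turned to +3.5 N, so the pad rests on the bar and I can release.

Request:
{"op": "servo_tool", "data": {"targets": [[[0,0,0],[0,0,0]],[[0,0,0],[0,0,0]],[[0,0,0],[0,0,0]],[[0,0,0],[0,0,0]],[[0,0,0],[0,0,0]],[[0,0,0],[0,0,0]]], "gripper": 0.065}}

```text
time_s: 9.88
position: [0.453, -0.2679, 0.1625]
tcp_rot: [[-0.957, 0.291, -0.0], [0.291, 0.957, 0.0], [0.0, 0.0, -1.0]]
force: [0.4, -0.6, -0.5]
opening: 0.742
```

Request:
{"op": "servo_tool", "data": {"targets": [[[0,0,-0.005],[0,0,0]],[[0,0,-0.015],[0,0,0]],[[0,0,-0.03],[0,0,0]],[[0,0,-0.05],[0,0,0]],[[0,0,-0.075],[0,0,0]],[[0,0,-0.1],[0,0,0]],[[0,0,-0.13],[0,0,0]],[[0,0,-0.15],[0,0,0]],[[0,0,-0.16],[0,0,0]],[[0,0,-0.16],[0,0,0]]]}}

```text
time_s: 11.12
position: [0.4532, -0.268, 0.3235]
tcp_rot: [[-0.957, 0.291, 0.001], [0.291, 0.957, -0.001], [-0.002, -0.001, -1.0]]
force: [0.3, 0.2, -0.4]
opening: 0.746
```

```bash
python3 look.py 4
```

```text
11.125 [ 0.4532 -0.268   0.3235] [[-0.9569  0.2905  0.0014]
 [ 0.2905  0.9569 -0.0013]
 [-0.0017 -0.0009 -1.    ]] [ -42.7714   16.2178   88.4945   -0.0007   75.1764 -115.8829] [ 0.2995  0.218  -0.3711] 0.74638708084891
left [ 0.0001 -0.0021  0.    ] -0.011587903369147057
```

View pics/m4.png

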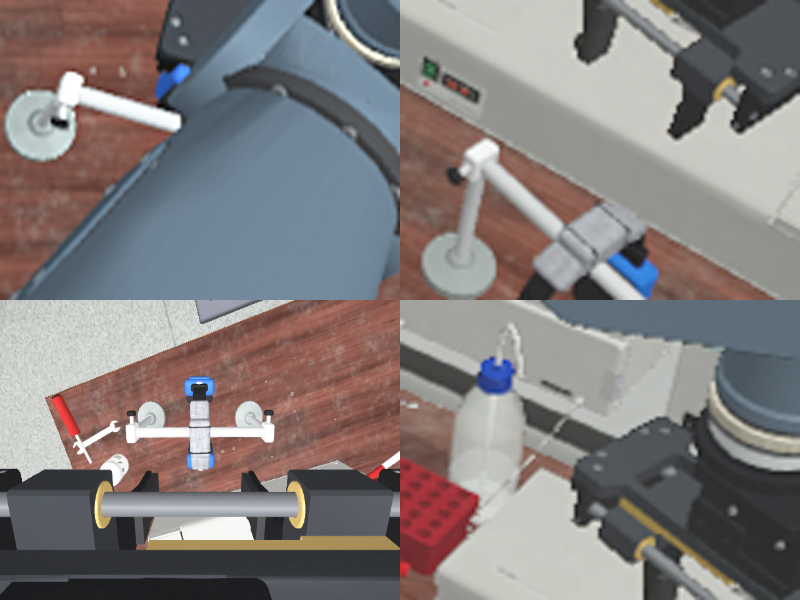

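The pair hangs level and centred on the bar: in the wrist panel the pad is at (200,432), between clamps at columns 131 and 270, with a cup on each side and the gripper clear. I'll wait briefly, check that it is still, and hand in.

Request:
{"op": "servo_tool", "data": {"targets": [[[0,0,0],[0,0,0]],[[0,0,0],[0,0,0]],[[0,0,0],[0,0,0]],[[0,0,0],[0,0,0]],[[0,0,0],[0,0,0]],[[0,0,0],[0,0,0]]]}}

```text
time_s: 12.02
position: [0.453, -0.2679, 0.3226]
tcp_rot: [[-0.957, 0.291, 0.0], [0.291, 0.957, -0.0], [-0.0, -0.0, -1.0]]
force: [-0.1, 0.0, 0.4]
opening: 0.747
```

Run:
```python
from rig import telemetry, eyes, order
import cv2,numpy as np
a=np.load('w4.npz')['pixels'];b=eyes.capture('wrist')['pixels']
print('wrist diff',cv2.absdiff(a,b)[80:235,280:360].mean())
s0=np.load('scene.npz')['pixels'];s=eyes.capture('scene')['pixels']
print('red diff',cv2.absdiff(s0,s)[150:220,195:262].mean())
print(telemetry.read_state()['time_s'],order.hand_in())
```

```text
wrist diff 6.702338709677419
red diff 13.758848614072495
the job is handed in; nothing more can be done
12.125 None
```

The image differences are higher than I expected, so I'll check what they mean.

Run:
```python
import cv2,numpy as np
from rig import eyes
def cen(im):
    g=cv2.cvtColor(im,cv2.COLOR_BGR2HSV)[150:220,195:262];m=cv2.inRange(g,(0,150,90),(8,255,255));return m.sum()//255,cv2.moments(m,True)['m10']/max(1,(m>0).sum()),cv2.moments(m,True)['m01']/max(1,(m>0).sum())
a=cv2.imread('pics/scene0.png');b=cv2.imread('pics/s1.png');print(cen(a),cen(b),cv2.absdiff(a,b)[150:220,195:262].mean())
try:
    c=eyes.capture('scene')['pixels'];print(cen(c));cv2.imwrite('pics/f.png',c)
except Exception as e: print(e)
```

```text
(np.uint64(494), np.float64(35.0), np.float64(47.716599190283404)) (np.uint64(495), np.float64(35.03232323232323), np.float64(47.67272727272727)) 3.5808102345415778
the job is handed in; nothing more can be done
```

The blue ear defenders hang on the rail, and the job was handed in at about 12.1 s. I gripped them by the crown pad and lowered them until the wrist force turned to about +3.5 N. I then opened the fingers and raised the arm 160 mm straight up.

- **Placement:** before release, the wrist view put the bar and the pad within about 1 mm of each other across the bar. The view after release shows the pair level and midway between the posts, with a cup on each side and the gripper clear.
- **Two checks did not come out clean:**
    - **Stillness:** the two wrist pictures, about 1 s apart, differed by a mean of 6.7 grey levels, and I did not measure any drift of the blue pair itself.
    - **Red pair:** the region around it in the scene view differed by 13.8 grey levels from the start. I suspect the arm or its shadow there, but no camera call was possible after the hand-in to confirm it. After the blue pair was lifted, the red cups had moved by less than 0.1 px. From then on the arm only worked on the other side of the table, so I believe the red pair was not disturbed.

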